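Make the stirrer ready for the next slurry batch

ROBOT

A 6-joint arm with a two-finger parallel gripper is mounted at the origin on the work surface. World frame = base frame: x ahead of the robot, y to its left, z up, the work surface at z = 0. Lengths are in m, angles in rad, forces in N, time in s.
With the tool pointing down it reaches from about 0.25 to 0.8 m from the base axis. Payload 8.5 kg.
Tool frame: the origin (TCP) lies midway between the tips of the shut fingers; the grasp point (between the pads) lies 19 mm behind it; z points along the fingers, y is the line along which they close (so a half turn about z gives the same grasp; the last joint's range is limited). The gripper opens to 85 mm and grips with 20 to 120 N. Pads are 22 mm wide; open, the fingers measure 114 mm over their backs; the gripper's body (76 mm by 85 mm) begins 54 mm behind the grasp point. The pads swing forward as they close: fully open they stand 13 mm farther back than shut.
Start: joints at [-1.131, 0.238, -0.013, 1.319, 0, 1.571], TCP at [0.224, -0.475, 0.231] pointing down, gripper open.
Joint ranges: [-2.66, 2.66], [-1.03, 1.9], [-1.14, 1.46], [-1.82, 2.27], [-1.45, 1.34], [-3.14, 3.14]. Speed limits (rad/s): [2.22, 2.22, 2.79, 3.14, 3.14, 3.14].

INTERFACE

Orientations are given as a rotation vector (axis times angle).
In Python, from workcell import robot gives the robot as it stands. The module is installed in compiled form; this text tells all that it offers.
- The arm moves only by the shell command python3 -m pendant 'ROWS' [OPENING] [FORCE]. ROWS is text: rows parted by semicolons, each of 6 numbers parted by spaces: the shift along the tool's x, y, z in mm, then the turn, a rotation vector about the tool's x, y, z in degrees. A call has 1 to 5 rows; each row shifts and turns the commanded pose from where the row before left it, along the tool's axes as they then stand; what a row does not reach is not made up. A row lasts 1/8 s, in which the tool goes at most 62.5 mm and 10.7 degrees, less where a joint would pass 70% of its speed; a pose out of reach is approached as far as the arm can. A call with a gripper value outside its range is refused whole. OPENING is the closure, from -1 (fully open) to 1 (shut), set as the call begins (- or left out, the last holds). The fingers move at their own pace and stop on an object; FORCE is the grip in N (left out, the last holds). Time passes only in rows, so rows that do not move let the fingers close. It gives the time, the measured TCP pose, the force, the opening and the grip force at its end, in the units of the state.
- robot.get_obs(): the state, without advancing time (a new reading comes with each control period).
- robot.camera(name): name is "scene" or "top"; returns a dict with "frame" (420x560x3 uint8, blue, green, red), "fx", "fy", "cx", "cy" (pixels), "k1" (the pictures are not rectified: a ray, as slopes to the right and down, at radius r is drawn at 1 + k1 r^2 times it, then the intrinsics apply), "rvec" (rotation vector, rad) and "tvec" (3), from world to camera coordinates, as OpenCV has them. Camera axes: x right, y down, z forward; pixel columns grow to the right and rows downward; lengths in m; the calibration is good to about 2 mm. A picture is of the moment at which its call begins. There is no depth.
- robot.hand_in(): hands the job in; it is judged then, once.
Trained networks look in the newest picture that a camera, given by its name, has taken for a name from the list of things; names that differ only in an ending like _2 or _b are one class to them, and where a whole thing is asked for, a point or a joint stands for the part that bears it (a point fixed in the world has none). Each returns a list of dicts, best first, with "conf" (0 to 1); they miss things now and then, are a little off and sometimes report something else, mostly with a low value. They report only what shows in the picture. A call takes as long as a camera call. They do not tell look-alikes from the thing itself.
- robot.look_for(camera, query): "point" ([column, row] in pixels, amid what is visible of it).
- robot.place_of(camera, query): "point" ([column, row] in pixels: a listed point, or the origin of a listed thing).
The state is a dict: "time": time; "q": joint angles; "joint_velocities": joint speeds; "joint_torque": joint torques, N m; "eef_pos": TCP position; "tool_rot": TCP orientation; "contact_force": force on the tool from outside, world axes, zero at the start; "moment": the same for the moment, N m; "finger_gap": opening from 0.0 (shut) to 1.0 (fully open); "grasp_force": force on a finger pad.
Only numpy, scipy, OpenCV 4.12 (cv2) and the standard library are available. Lean on these libraries where they do the work, as an engineer would, in place of code of your own. Each camera call takes 0.05 s, during which the arm holds its last target. There are 200 camera calls.

TASK

Make the magnetic stirrer ready for the next batch: take the longest stir bar from the accessory tray and put it in the open steel pot. Then slide that pot, upright and without lifting it off the glass top, from its parking ring onto the stirring place in the middle so that it stands inside the printed ring, and after that turn the speed knob clockwise to the long mark. Leave the other stir bars in the tray and do not disturb the covered pot or the micrometer stand.

Things in the scene. Friction and masses are not known exactly. Their poses are not given: they have to be found in the camera images.
- stirrer: Wide magnetic stirrer, fixed on the table: blue case 250 (x) x 420 (y) x 50 mm high, upper side flat. Origin: centre of the underside; x to its back, y to its left. Glass top over the rear 170 mm with three white rings 135 mm apart along y, control strip with speed knob over the front 72 mm. The middle ring (small circle and cross inside) is the stirring place, the outer two are for parking.
- stir_ring (a point): Centre of the middle ring, the stirring place, on the glass (40 mm behind the stirrer's centre). The printed line has 63 mm inner and 65 mm outer radius. Axes as the stirrer's.
- pot: Open steel mixing pot, loose, about 0.35 kg, no handles: outside radius 50 mm, straight side, height 60 mm, wall 3 mm with a small rolled rim, inner floor 4 mm above its origin. Origin: centre of the underside, resting on the glass; z up the axis. It starts inside the left or the right parking ring.
- covered_pot: Covered steel pot, loose, about 0.6 kg: radius 46 mm (lid 48 mm), 97 mm high to the lid and 116 mm to the top of the black lid knob. Origin: centre of the underside. It stands in the other parking ring and must not be disturbed.
- tray: Open steel tray fixed on the table, 200 (x) x 140 (y) x 20 mm high, wall 3 mm, inner floor 3 mm above its origin. Origin: centre of the underside. It lies to the left or the right of the stirrer and holds four white stir bars.
- long_bar: The longest stir bar: white plastic octagonal bar 50 mm long, 10 mm across flats, about 16 g, lying flat on the tray floor. Origin: middle of its length on its underside; x along its length, z up.
- mid_bar: White octagonal stir bar 32 mm long, 8 mm across flats. Origin: middle of its underside; x along its length. Stays in the tray.
- short_bar: White octagonal stir bar 25 mm long, 8 mm across flats. Origin: middle of its underside; x along its length. Stays in the tray.
- cross_bar: White cross-shaped stir bar 28 x 28 mm, arms 9 mm wide, 10 mm high. Origin: centre of its underside. Stays in the tray.
- speed (a joint): Speed knob angle in rad: 0 = fully anticlockwise (off), grows clockwise seen from above, stop at 4.2. It stays where it is left (friction 0.03 N m). The long mark on the scale is at 1.40. It starts between 0 and 0.35.
- knob_grip (a point): Point on the knob's vertical axis at the height to grip, 20 mm above the control strip (70 mm above the table). Black knob: skirt of radius 21 mm up to 7 mm above the strip, then a bar grip 40 mm long, 11 mm thick, up to 30 mm above the strip. This point's x axis lies along the bar towards its pointer end (white line); it turns with the knob.
- speed_mark (a point): The long black mark of the speed scale on the control strip, 17 mm long; this point is its middle, 34 mm from the knob's axis (the other marks are 4.5 mm long). The knob is set when its pointer points at it.
- micrometer: Micrometer in a bench stand, loose, 0.9 kg: dark base 100 x 70 x 22 mm, 120 mm high, thimble reaching 92 mm along its x from the origin. Origin: centre of the underside. It stands on the other side of the stirrer from the tray; not to be disturbed.
There are look-alikes about, which are no part of the job. What is shaped like the pot but purple or red is not meant. Of the things shaped like the tray, the steel one is meant.

How it is judged:
By the outcome, as a careful person would: the job done as asked, in the order asked, and still so for the second after the job is handed in, with the robot touching nothing.
It also fails if it takes over 67 s, if anything falls off the work surface, if the arm or the gripper's body presses on something with over 40 N, if the wrist force passes 120 N, or if a joint passes its speed limit or range.

## Working session

There is one attempt and no reset: what is moved stays moved. The work goes in short steps, Python scripts to look and compute and a shell command to move; the robot and the scene stay as the last step left them, time stands still between calls to the robot, and variables do not carry over. Pictures are saved under pics/ and viewed, at most 10 in all, crops included, and the job is handed in when it is done.

```bash
mkdir -p pics; cat > h.py <<'E'
import numpy as np, cv2
from workcell import robot
from scipy.spatial.transform import Rotation as R
def cam(n): return robot.camera(n)
def ray(c,p):
    u=np.array([(p[0]-c["cx"])/c["fx"],(p[1]-c["cy"])/c["fy"]]); s=u.copy()
    for _ in range(20): s=u/(1+c["k1"]*(s@s))
    Rm=cv2.Rodrigues(np.array(c["rvec"],float))[0]; t=np.array(c["tvec"],float).ravel()
    return -Rm.T@t, Rm.T@np.array([s[0],s[1],1])
def at(c,p,z):
    o,d=ray(c,p); return (o+d*(z-o[2])/d[2])[:3]
def proj(c,P):
    Rm=cv2.Rodrigues(np.array(c["rvec"],float))[0]; q=Rm@np.array(P,float)+np.array(c["tvec"],float).ravel()
    s=q[:2]/q[2]; s=s*(1+c["k1"]*(s@s)); return np.array([s[0]*c["fx"]+c["cx"],s[1]*c["fy"]+c["cy"]])
E
python3 - <<'E'
from h import *
np.set_printoptions(precision=3,suppress=True)
Z=dict(stirrer=0,stir_ring=.05,pot=.05,covered_pot=.05,tray=0,long_bar=.003,mid_bar=.003,short_bar=.003,cross_bar=.003,knob_grip=.07,speed_mark=.05,micrometer=0)
for n in("scene","top"):
    c=cam(n); cv2.imwrite(f"pics/{n}0.png",c["frame"]); 
    print(n,[float(c[k]) for k in("fx","fy","cx","cy","k1")], ray(c,(280,210)))
    for k,z in Z.items():
        for d in robot.place_of(n,k)[:3]: print(k,np.array(d["point"]),round(d["conf"],2),at(c,d["point"],z))
E
```

```text
scene [397.2617420586549, 397.2617420586549, 282.31546511885927, 204.60479721130724, -0.05980137854482445] (array([ 1.329, -0.361,  0.667]), array([-0.745,  0.334, -0.577]))
stirrer [287.8 232.2] 0.86 [0.571 0.002 0.   ]
stir_ring [288.8 227.3] 0.56 [ 0.611 -0.015  0.05 ]
stir_ring [131.2 252. ] 0.27 [ 0.553 -0.394  0.05 ]
pot [350.5 301. ] 0.8 [ 0.883 -0.001  0.05 ]
pot [336.  215.1] 0.77 [0.612 0.123 0.05 ]
pot [309.2 176.6] 0.67 [0.405 0.149 0.05 ]
covered_pot [241.  246.1] 0.57 [ 0.633 -0.15   0.05 ]
tray [352.9 153.7] 0.88 [0.244 0.416 0.   ]
tray [386.1 195.6] 0.84 [0.525 0.359 0.   ]
long_bar [367.8 190.1] 0.38 [0.48  0.321 0.003]
mid_bar [385.9 188.6] 0.58 [0.495 0.379 0.003]
short_bar [382.3 203.8] 0.38 [0.561 0.317 0.003]
cross_bar [404.  197.1] 0.48 [0.557 0.402 0.003]
knob_grip [293.5 191.4] 0.69 [0.491 0.055 0.07 ]
speed_mark [301.8 198. ] 0.84 [0.503 0.075 0.05 ]
micrometer [132.4 251.1] 0.91 [ 0.488 -0.393  0.   ]
micrometer [385.5 201.6] 0.34 [0.552 0.337 0.   ]
top [380.6718458619679, 380.6718458619679, 281.0797470348298, 214.91146631098746, -0.086464183204436] (arra
[... 228 characters left out ...]
0.97 [0.336 0.171 0.05 ]
pot [239.6 195.8] 0.86 [0.596 0.128 0.05 ]
pot [271.3 112.8] 0.59 [0.83  0.041 0.05 ]
covered_pot [335.9 187.4] 0.85 [ 0.619 -0.139  0.05 ]
tray [143.4 318.4] 0.98 [0.242 0.417 0.   ]
tray [163.  224.3] 0.65 [0.517 0.36  0.   ]
long_bar [175.5 236.9] 0.5 [0.481 0.321 0.003]
mid_bar [157.3 234.1] 0.62 [0.489 0.375 0.003]
short_bar [172.  209.7] 0.4 [0.56  0.332 0.003]
short_bar [338.4 187.3] 0.23 [ 0.625 -0.152  0.003]
cross_bar [155.9 207. ] 0.54 [0.568 0.381 0.003]
knob_grip [267.6 244. ] 0.66 [0.463 0.049 0.07 ]
speed_mark [255.9 236.2] 0.89 [0.484 0.082 0.05 ]
speed_mark [287.9 195.4] 0.38 [ 0.597 -0.006  0.05 ]
micrometer [421.  238.9] 0.73 [ 0.475 -0.392  0.   ]
```

View pics/scene0.png

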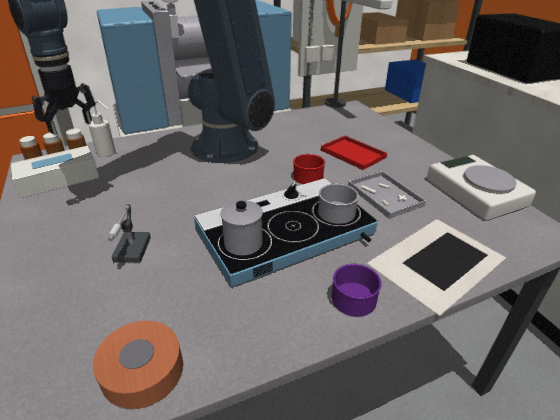

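```bash
python3 - <<'E'
import cv2
f=cv2.imread("pics/top0.png")[130:350,90:370]
cv2.imwrite("pics/topcrop.png",cv2.resize(f,None,fx=2.7,fy=2.7,interpolation=cv2.INTER_CUBIC))
E
```

```text
(no output)
```

View pics/topcrop.png

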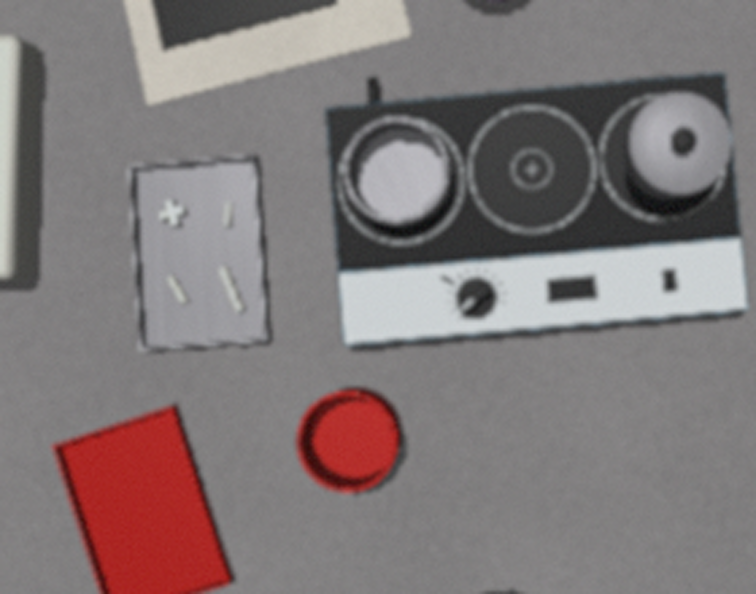

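Steel pot is at top pixel (240,196). The look-alikes are red (224,290) and purple (271,113), both the wrong colour. The steel tray is at (163,224); the one at (143,318) is red. Bars in the tray are the long bar (175.5,237), mid (156,237), short (174,209) and cross (154,209). In the enlarged crop, the one at crop (231,289) is clearly the longest. Next I measure these accurately.

```bash
python3 - <<'E'
from h import *
np.set_printoptions(precision=4,suppress=True)
c=cam("top"); s=cam("scene")
o=robot.get_obs(); print(o["eef_pos"],R.from_rotvec(o["tool_rot"]).as_matrix(),o["finger_gap"])
cp=lambda x,y:(90+(x+.5)/2.7-.5,130+(y+.5)/2.7-.5)
for n,p,z in [("BL",(327,108),.05),("BR",(724,75),.05),("FR",(747,310),.05),("FL",(346,347),.05),("ring",(532,169),.05),("Lring",(401,180),.05),("knobtop",(476,297),.08),("mark",(449,280),.05),
  ("trayA",(131,168),.02),("trayB",(257,156),.02),("trayC",(269,340),.02),("trayD",(141,350),.02)]:
    print(n,at(c,cp(*p),z))
# bars by threshold
for n,cc,boxs in(("top",c,(160,215,190,250)),("scene",s,(355,180,415,212))):
    x0,y0,x1,y1=boxs; g=cv2.resize(cc["frame"][y0:y1,x0:x1],None,fx=8,fy=8,interpolation=cv2.INTER_CUBIC)
    g=cv2.cvtColor(g,cv2.COLOR_BGR2GRAY); m=(g>np.median(g)+35).astype(np.uint8)
    k,l,st,ce=cv2.connectedComponentsWithStats(m)
    for i in range(1,k):
        if st[i,4]<300: continue
        r=cv2.minAreaRect(np.argwhere(l==i)[:,::-1].astype(np.float32))
        b=cv2.boxPoints(r); e=sorted([((b[j]+b[(j+1)%4])/2,np.linalg.norm(b[j]-b[(j+1)%4])) for j in range(4)],key=lambda t:t[1])[:2]
        P=[at(cc,((q[0][0]+.5)/8-.5+x0,(q[0][1]+.5)/8-.5+y0),.010) for q in e]
        d=P[1]-P[0]; print(n,st[i,4],(P[0]+P[1])/2,np.linalg.norm(d),np.degrees(np.arctan2(d[1],d[0]))%180)
E
```

```text
[ 0.2235 -0.475   0.2313] [[ 0.9048  0.4258 -0.    ]
 [ 0.4258 -0.9048  0.0001]
 [ 0.     -0.0001 -1.    ]] 0.9998365192926941
BL [0.6691 0.2095 0.05  ]
BR [ 0.7026 -0.2008  0.05  ]
FR [ 0.4608 -0.222   0.05  ]
FL [0.4228 0.1878 0.05  ]
ring [ 0.6052 -0.0026  0.05  ]
Lring [0.5941 0.132  0.05  ]
knobtop [0.4748 0.0529 0.08  ]
mark [0.4915 0.0822 0.05  ]
trayA [0.6108 0.4282 0.02  ]
trayB [0.623  0.2904 0.02  ]
trayC [0.4277 0.2754 0.02  ]
trayD [0.416  0.4142 0.02  ]
scene 923 [0.4815 0.379  0.01  ] 0.03150763866580653 33.35327230839564
scene 1845 [0.4786 0.3214 0.01  ] 0.050777601457493424 23.262909057424803
scene 1515 [0.5616 0.39   0.01  ] 0.025947654646971866 61.500661389160136
scene 570 [0.5618 0.3249 0.01  ] 0.024271774905454156 177.11544830045608
```

```bash
cat >> h.py <<'E'
def to(x,y,z,yaw=None):
    o=robot.get_obs(); M=R.from_rotvec(o["tool_rot"]).as_matrix(); p=np.array(o["eef_pos"])
    psi=np.degrees(np.arctan2(M[1,0],M[0,0])); d=M.T@(np.array([x,y,z])-p)*1000
    print("t",round(float(o["time"]),2),"pos",p.round(4),"yaw",psi.round(1),"tilt",M[:,2].round(3),"gap",round(float(o["finger_gap"]),3),"F",np.round(o["contact_force"],1),"g",np.round(o["grasp_force"],1))
    print("tool shift mm",d.round(1),"turn z deg",None if yaw is None else round(psi-yaw,1))
E
python3 -m pendant '38 -40.8 0 0 0 0;38 -40.8 0 0 0 0;38 -40.8 0 0 0 0;38 -40.8 0 0 0 0;38 -40.8 0 0 0 0' 0.3 40
python3 -m pendant '38 -40.8 0 0 0 0;38 -40.8 0 0 0 0;38 -40.8 0 0 0 0;38 -40.8 0 0 0 0;38 -40.8 0 0 0 0'
python3 -m pendant '38 -40.8 0 0 0 0;38 -40.8 0 0 0 0;38 -40.8 0 0 0 0;38 -40.8 0 0 0 1.9;0 0 0 0 0 0'
python3 -c "
from h import *
to(.4786,.3214,.005,23.3)"
```

```text
time: 2.02
eef_pos: [0.3088, -0.208, 0.2315]
tool_rot: [3.066, 0.684, 0.001]
contact_force: [1.0, 0.5, 0.4]
finger_gap: 0.345
grasp_force: 0.0
time: 2.65
eef_pos: [0.394, 0.0579, 0.2316]
tool_rot: [3.066, 0.686, 0.001]
contact_force: [1.4, -0.8, -0.6]
finger_gap: 0.349
grasp_force: 0.0
time: 3.28
eef_pos: [0.4766, 0.2417, 0.2305]
tool_rot: [-3.036, -0.704, 0.01]
contact_force: [-0.5, 0.4, -0.5]
finger_gap: 0.349
grasp_force: 0.0
t 3.27 pos [0.4766 0.2417 0.2305] yaw 26.1 tilt [-0.012  0.023 -1.   ] gap 0.349 F [-0.5  0.4 -0.5] g 0.0
tool shift mm [ 37.1 -64.8 227.3] turn z deg 2.8
```

```bash
python3 -m pendant '0 0 0 0 0 0;0 0 0 0 0 0' >/dev/null; python3 -c "
from h import *
to(.4786,.3214,.005,23.3)
M=R.from_rotvec(robot.get_obs()['tool_rot']); print((M.inv()*R.from_matrix([[np.cos(.4067),np.sin(.4067),0],[np.sin(.4067),-np.cos(.4067),0],[0,0,-1]])).as_rotvec(degrees=True), robot.get_obs()['q'])"
```

```text
t 3.52 pos [0.4747 0.2392 0.2317] yaw 26.0 tilt [-0.012  0.023 -1.   ] gap 0.353 F [ 0.4  0.1 -0.1] g 0.0
tool shift mm [ 39.7 -66.4 228.5] turn z deg 2.7
[-1.4670861   0.06847729  2.65047104] [4.51979758e-01 2.49674647e-01 2.93679845e-03 1.32468634e+00
 2.56233849e-02 3.14060239e+00]
```

```bash
python3 -m pendant '0 0 0 -1.5 0 -3;0 0 0 0 0 -10.5;0 0 0 0 0 -10.5;0 0 0 0 0 -10.5;0 0 0 0 0 -10.5' >/dev/null
python3 -m pendant '0 0 0 0 0 -10.5;0 0 0 0 0 -10.5;0 0 0 0 0 -10.5;0 0 0 0 0 -10.5;0 0 0 0 0 -10.5' >/dev/null
python3 -m pendant '0 0 0 0 0 -10.5;0 0 0 0 0 -10.5;0 0 0 0 0 -10.5;0 0 0 0 0 -10.5;0 0 0 0 0 -10.5' >/dev/null
python3 -m pendant '0 0 0 0 0 -10.5;0 0 0 0 0 -10.5;0 0 0 0 0 -6;0 0 0 0 0 0' 
python3 -c "
from h import *
to(.4786,.3214,.005,-156.7)"
```

```text
time: 5.9
eef_pos: [0.475, 0.2398, 0.2318]
tool_rot: [-0.627, 3.077, -0.002]
contact_force: [0.1, 0.5, 0.0]
finger_gap: 0.351
grasp_force: 0.0
t 5.9 pos [0.475  0.2398 0.2318] yaw -157.0 tilt [ 0.001 -0.001 -1.   ] gap 0.351 F [0.1 0.5 0. ] g 0.0
tool shift mm [-35.1  74.  226.7] turn z deg -0.3
```

```bash
python3 -m pendant '-17.5 37 0 0 0 0;-17.6 37 30 0 0 0;0 0 55 0 0 0;0 0 55 0 0 0;0 0 40 0 0 0' >/dev/null; python3 -m pendant '0 0 0 0 0 0;0 0 0 0 0 0' >/dev/null
python3 -c "
from h import *
to(.4786,.3214,.005,-156.7)
a=[cv2.resize(cam(n)['frame'][y:y+75,x:x+100],None,fx=4,fy=5,interpolation=cv2.INTER_CUBIC) for n,x,y in (('scene',325,140),('top',125,195))]
cv2.imwrite('pics/g1.png',np.hstack(a))"
```

```text
t 6.78 pos [0.4795 0.3223 0.0531] yaw -157.0 tilt [ 0.002  0.001 -1.   ] gap 0.351 F [0.6 0.4 0.2] g 0.0
tool shift mm [ 1.3 -0.4 48.1] turn z deg -0.3
```

View pics/g1.png

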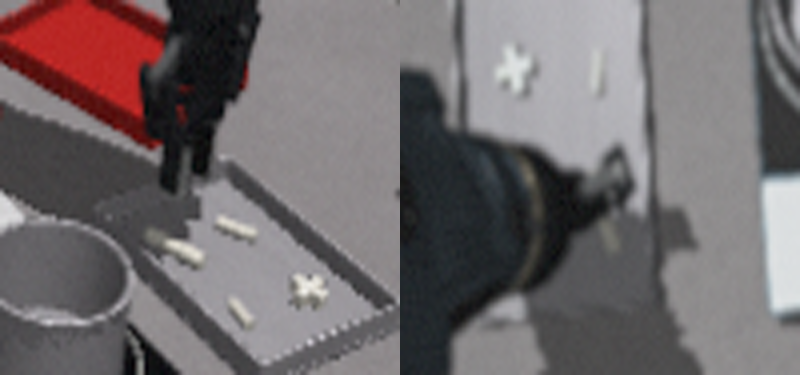

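The fingers stand over the long bar, at about crop (185,190) in the scene view and (615,180) in the top view, and the bar is free of the wall. I go down and grip.

```bash
python3 -m pendant '1.3 0 20 0 0 0;0 0 20 0 0 0;0 0 7 0 0 0;0 0 0 0 0 0' ; python3 -m pendant '0 0 0 0 0 0;0 0 0 0 0 0;0 0 0 0 0 0;0 0 0 0 0 0;0 0 0 0 0 0' 1 40;  python3 -m pendant '0 0 -30 0 0 0;0 0 -50 0 0 0;0 0 -50 0 0 0;0 0 -50 0 0 0;0 0 0 0 0 0'
python3 - <<'E'
from h import *
to(.594,.132,.15)
c=cam("top"); s=cam("scene")
cv2.imwrite('pics/g2.png',cv2.resize(s['frame'][90:240,220:420],None,fx=4,fy=4,interpolation=cv2.INTER_CUBIC))
# pot circle candidates
np.save('ct.npy',c['frame'])
E
```

```text
time: 7.38
eef_pos: [0.4779, 0.3215, 0.0052]
tool_rot: [-0.626, 3.078, -0.0]
contact_force: [0.2, -0.7, -0.0]
finger_gap: 0.35
grasp_force: 0.0
time: 8.0
eef_pos: [0.4781, 0.3217, 0.0055]
tool_rot: [-0.626, 3.077, 0.001]
contact_force: [-0.5, -0.8, 6.5]
finger_gap: 0.096
grasp_force: 40.4
time: 8.62
eef_pos: [0.4793, 0.3226, 0.1889]
tool_rot: [-0.625, 3.071, 0.004]
contact_force: [0.3, 0.0, -0.6]
finger_gap: 0.096
grasp_force: 39.7
t 8.62 pos [0.4793 0.3226 0.1889] yaw -157.0 tilt [ 0.007  0.004 -1.   ] gap 0.096 F [ 0.3  0.  -0.6] g 39.7
tool shift mm [ -30.8 -220.3   38.9] turn z deg None
```

View pics/g2.png

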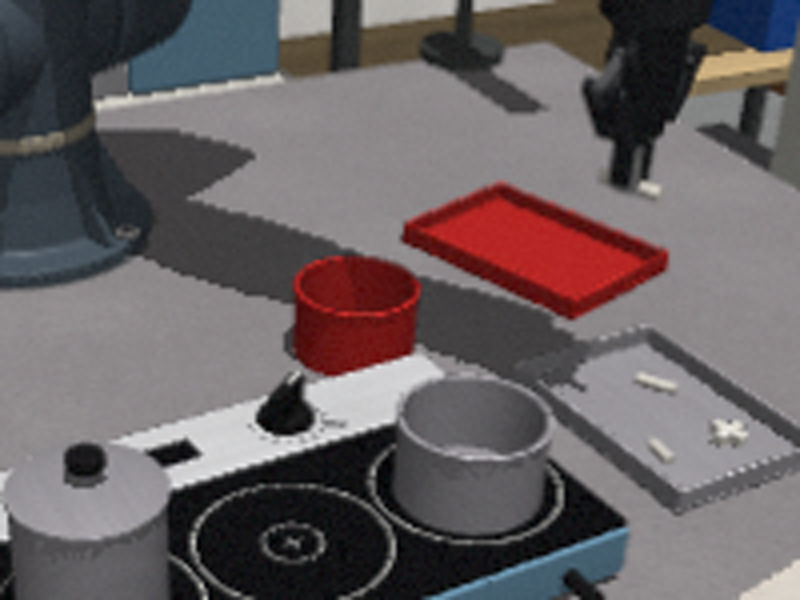

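The bar is held at crop (635,185), and the tray still has the mid, short and cross bars. Next I measure the pot: rim from x 397 to 552, rear rim edge at y 376, base at y 536 in the crop.

```bash
python3 - <<'E'
from h import *
from scipy.optimize import least_squares
np.set_printoptions(precision=4,suppress=True)
s=cam("scene"); t=np.linspace(0,2*np.pi,181)
f=lambda x,y:(220+(x+.5)/4-.5,90+(y+.5)/4-.5)
obs=np.array([f(396,0)[0],f(552,0)[0],f(0,375)[1],f(0,536)[1]])
def ext(v):
    C=lambda z,r:np.array([proj(s,(v[0]+r*np.cos(a),v[1]+r*np.sin(a),z)) for a in t])
    A=C(.11,.05);B=C(.05,.05); return np.array([A[:,0].min(),A[:,0].max(),A[:,1].min(),B[:,1].max()])
r=least_squares(lambda v:ext(v)-obs,[.595,.13]); print(r.x,r.fun)
# knob from scene crop: bar top ~ (295,375)-(278,..)
for n,p,z in(("mark",f(337,424),.05),("ring",f(293,543),.05),("covered",f(85,455),.147)): print(n,at(s,p,z))
# top camera: circle edges of pot interior floor
c=cam("top"); 
for z,p in((.11,(239.6,195.8)),(.054,(240,195))): print(at(c,p,z))
g=cv2.cvtColor(c["frame"],cv2.COLOR_BGR2GRAY)[165:230,205:275]; cv2.imwrite("pics/p3.png",cv2.resize(c["frame"][165:265,200:310],None,fx=6,fy=6,interpolation=cv2.INTER_CUBIC))
E
```

```text
[0.6006 0.1293] [ 0.1556 -0.1557  0.0571 -0.0263]
mark [0.4941 0.0863 0.05  ]
ring [ 0.6075 -0.0017  0.05  ]
covered [ 0.5982 -0.1336  0.147 ]
[0.59   0.1206 0.11  ]
[0.5975 0.1265 0.054 ]
```

View pics/p3.png

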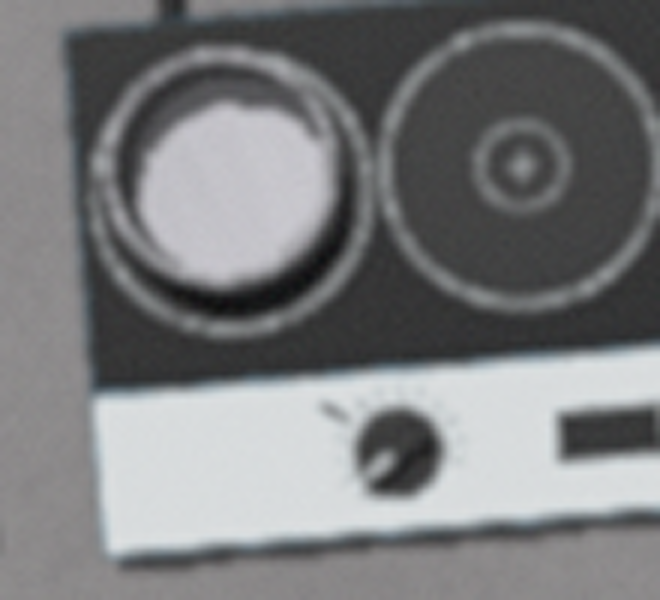

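```bash
python3 -c "
from h import *
c=cam('top'); f=lambda x,y:(200+(x+.5)/6-.5,165+(y+.5)/6-.5)
k=at(c,f(398,452),.055); m=at(c,f(335,411),.05); a=at(c,f(398,450),.08); b=at(c,f(370,475),.08)
print(k,m,np.hypot(*(m-k)[:2])); d=m-k; print('mark dir',np.degrees(np.arctan2(d[1],d[0]))); d=b-a; print('ptr',np.degrees(np.arctan2(d[1],d[0])),a)
to(.600,.130,.059,-156.7)"
```

```text
[0.47366822 0.05447124 0.055     ] [0.4923552 0.0837903 0.05     ] 0.03476795165736946
mark dir 57.487945922845945
ptr 131.7773089617024 [0.47509591 0.05307438 0.08      ]
t 8.88 pos [0.4768 0.3208 0.1831] yaw -157.0 tilt [-0.002 -0.002 -1.   ] gap 0.096 F [-0.2 -0.1  0.2] g 39.7
tool shift mm [ -39.1 -223.7  124.2] turn z deg -0.3
```

```bash
python3 -m pendant '-9 -46 0 0 0 0;-9 -46 0 0 0 0;-9 -46 0 0 0 0;-9 -46 0 0 0 0;0 -41 0 0 0 0' >/dev/null;  python3 -m pendant '0 0 30 0 0 0;0 0 0 0 0 0' >/dev/null; python3 -c "
from h import *
to(.600,.130,.059,-156.7)"
```

```text
t 9.75 pos [0.5967 0.1273 0.1514] yaw -157.1 tilt [-0.006 -0.002 -1.   ] gap 0.097 F [-0.3  1.  -0.1] g 39.7
tool shift mm [-4.7  1.1 92.4] turn z deg -0.4
```

```bash
python3 -m pendant '-4 2 30 0 0 0;0 0 30 0 0 0;0 0 22 0 0 0;0 0 9 0 0 0;0 0 0 0 0 0';  python3 -m pendant '0 0 0 0 0 0;0 0 0 0 0 0;0 0 0 0 0 0' 0.5; python3 -m pendant '0 0 -30 0 0 0;0 0 -50 0 0 0;0 0 -50 0 0 0;0 0 0 0 0 0'
python3 -c "
from h import *
to(.600,.130,.059,-156.7)
a=[cv2.resize(cam(n)['frame'][y:y+75,x:x+100],None,fx=4,fy=4,interpolation=cv2.INTER_CUBIC) for n,x,y in (('scene',295,170),('top',190,165))]
cv2.imwrite('pics/d1.png',np.hstack(a))"
```

```text
time: 10.38
eef_pos: [0.6012, 0.132, 0.0636]
tool_rot: [0.627, -3.078, 0.001]
contact_force: [0.1, -0.1, 0.2]
finger_gap: 0.097
grasp_force: 39.7
time: 10.75
eef_pos: [0.6017, 0.1317, 0.0641]
tool_rot: [-0.626, 3.077, -0.001]
contact_force: [0.3, 0.3, -0.3]
finger_gap: 0.249
grasp_force: 0.0
time: 11.25
eef_pos: [0.6035, 0.1321, 0.1981]
tool_rot: [-0.625, 3.071, -0.0]
contact_force: [0.2, -0.1, -0.5]
finger_gap: 0.248
grasp_force: 0.0
t 11.25 pos [0.6035 0.1321 0.1981] yaw -157.0 tilt [ 0.008  0.001 -1.   ] gap 0.248 F [ 0.2 -0.1 -0.5] g 0.0
tool shift mm [  5.1  -0.3 139.1] turn z deg -0.3
```

View pics/d1.png

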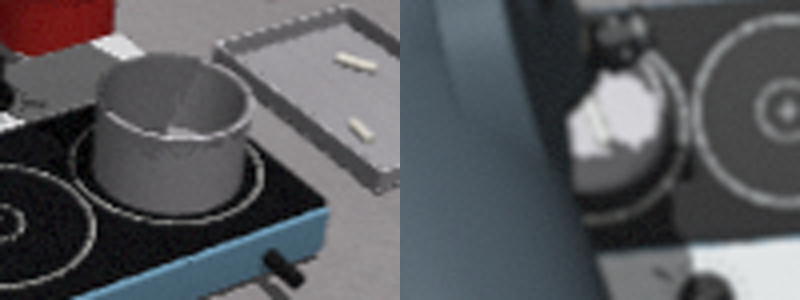

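The bar lies on the pot floor at top crop (598,130), and the pot has not moved. I turn the tool and go behind the pot on its outer (+y) side.

```bash
python3 -m pendant '0 20 0 0 0 -10.5;0 20 0 0 0 -10.5;0 20 0 0 0 -10.5;0 20 0 0 0 -10.5;0 0 0 0 0 -10.5' -0.18 >/dev/null
python3 -m pendant '0 0 0 0 0 -10.5;0 0 0 0 0 -6.5;0 0 0 0 0 0;0 0 0 0 0 0'
python3 -c "
from h import *
to(.5967,.21,.063,-87.6)"
```

```text
time: 12.48
eef_pos: [0.552, 0.1926, 0.1926]
tool_rot: [2.265, -2.174, -0.0]
contact_force: [0.9, 0.2, 0.0]
finger_gap: 0.595
grasp_force: 0.0
t 12.47 pos [0.552  0.1926 0.1926] yaw -87.6 tilt [-0.001 -0.001 -1.   ] gap 0.595 F [0.9 0.2 0. ] g 0.0
tool shift mm [-15.7 -45.6 129.5] turn z deg -0.0
```

```bash
python3 -m pendant '-15.7 -45.6 0 0 0 0;0 0 40 0 0 0;0 0 40 0 0 0;0 0 40 0 0 0;0 0 9 0 0 0'
python3 -m pendant '0 0 0 0 0 0;0 0 0 0 0 0' >/dev/null
python3 -c "
from h import *
to(.6032,.0518,.063,-87.6)"
```

```text
time: 13.1
eef_pos: [0.5954, 0.2097, 0.0617]
tool_rot: [2.264, -2.171, -0.003]
contact_force: [-0.7, -0.1, -0.2]
finger_gap: 0.589
grasp_force: 0.0
t 13.35 pos [0.5984 0.2107 0.0663] yaw -87.5 tilt [ 0.003  0.001 -1.   ] gap 0.584 F [ 0.4 -0.4  0.5] g 0.0
tool shift mm [159.    2.1   3.2] turn z deg 0.1
```

```bash
python3 -m pendant '8 0 0 0 0 0;6 0 0 0 0 0;6 0 0 0 0 0;6 0 0 0 0 0;7 0 0 0 0 0'
python3 -m pendant '8 0 0 0 0 0;8 0 0 0 0 0;8 0 0 0 0 0;8 0 0 0 0 0;8 0 0 0 0 0'
python3 -m pendant '8 0 0 0 0 0;8 0 0 0 0 0;8 0 0 0 0 0;8 0 0 0 0 0;8 0 0 0 0 0'
python3 -m pendant '6 0 0 0 0 0;5 0 0 0 0 0;4 0 0 0 0 0;2 0 0 0 0 0;0 0 0 0 0 0'
python3 - <<'E'
from h import *
to(.6032,.0518,.063,-87.6)
a=[cv2.resize(cam(n)['frame'][y:y+120,x:x+100],None,fx=4,fy=4,interpolation=cv2.INTER_CUBIC) for n,x,y in (('scene',240,160),('top',230,150))]
cv2.imwrite('pics/s1.png',np.hstack(a))
E
```

```text
time: 13.98
eef_pos: [0.5987, 0.1772, 0.0646]
tool_rot: [-2.269, 2.172, 0.0]
contact_force: [-1.1, 1.3, 0.8]
finger_gap: 0.585
grasp_force: 1.0
time: 14.6
eef_pos: [0.6005, 0.1369, 0.0645]
tool_rot: [-2.269, 2.173, -0.001]
contact_force: [0.5, 2.4, 1.0]
finger_gap: 0.591
grasp_force: 1.0
time: 15.22
eef_pos: [0.6022, 0.097, 0.0645]
tool_rot: [2.269, -2.172, 0.001]
contact_force: [-0.2, 2.6, 1.5]
finger_gap: 0.593
grasp_force: 1.1
time: 15.85
eef_pos: [0.6029, 0.0802, 0.0644]
tool_rot: [2.269, -2.172, 0.001]
contact_force: [1.8, -0.0, -0.7]
finger_gap: 0.593
grasp_force: 0.1
t 15.85 pos [0.6029 0.0802 0.0644] yaw -87.5 tilt [ 0.    -0.001 -1.   ] gap 0.593 F [ 1.8 -0.  -0.7] g 0.1
tool shift mm [28.4  1.   1.5] turn z deg 0.1
```

View pics/s1.png

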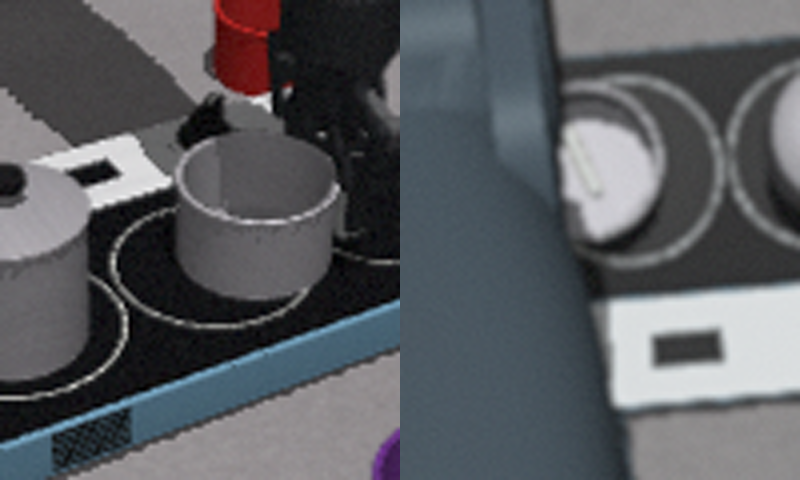

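The pot slides well with the bar in it: rim x 175 to 337, rear rim y 132, base y 298 in the scene crop, still short of the ring's middle. I work out the rest.

```bash
cat >> h.py <<'E'
def potfit(s,obs,x0=(.605,.02)):
    from scipy.optimize import least_squares
    t=np.linspace(0,2*np.pi,181)
    def ext(v):
        C=lambda z:np.array([proj(s,(v[0]+.05*np.cos(a),v[1]+.05*np.sin(a),z)) for a in t])
        A=C(.11);B=C(.05); return np.array([A[:,0].min(),A[:,0].max(),A[:,1].min(),B[:,1].max()])
    r=least_squares(lambda v:ext(v)-obs,x0); return r.x.round(4),r.fun.round(2)
E
python3 -c "
from h import *
s=cam('scene'); print(potfit(s,np.array([240+175/4,240+337/4,160+132/4,160+298/4])-.4))
to(.6032,.0518,.063,-87.6)"
```

```text
(array([0.6054, 0.0269]), array([ 0.19, -0.19, -0.38,  0.34]))
t 16.0 pos [0.6028 0.0804 0.0643] yaw -87.5 tilt [-0.    -0.001 -1.   ] gap 0.592 F [ 0.4  0.2 -0.2] g 0.0
tool shift mm [28.6  0.8  1.3] turn z deg 0.1
```

```bash
python3 -m pendant '7 0 0 0 0 0;7 0 0 0 0 0;7 0 0 0 0 0;5 0 0 0 0 0;3 0 0 0 0 0'
python3 -m pendant '0 0 0 0 0 0;0 0 0 0 0 0;-20 0 0 0 0 0;-40 0 0 0 0 0;0 0 -45 0 0 0' >/dev/null
python3 -m pendant '0 0 -45 0 0 0;0 0 -45 0 0 0;0 0 0 0 0 0'
python3 - <<'E'
from h import *
to(.475,.0535,.16,-48.2)
a=[cv2.resize(cam(n)['frame'][y:y+120,x:x+100],None,fx=4,fy=4,interpolation=cv2.INTER_CUBIC) for n,x,y in (('scene',240,160),('top',230,150))]
cv2.imwrite('pics/s2.png',np.hstack(a))
E
```

```text
time: 16.62
eef_pos: [0.6042, 0.0511, 0.0645]
tool_rot: [2.269, -2.173, 0.0]
contact_force: [-0.2, 1.0, -0.3]
finger_gap: 0.588
grasp_force: 0.6
time: 17.62
eef_pos: [0.6033, 0.1131, 0.2034]
tool_rot: [-2.266, 2.168, -0.007]
contact_force: [1.0, -0.0, -0.5]
finger_gap: 0.592
grasp_force: 0.0
t 17.62 pos [0.6033 0.1131 0.2034] yaw -87.5 tilt [ 0.007  0.001 -1.   ] gap 0.592 F [ 1.  -0.  -0.5] g 0.0
tool shift mm [ 53.9 131.1  42.5] turn z deg -39.3
```

View pics/s2.png

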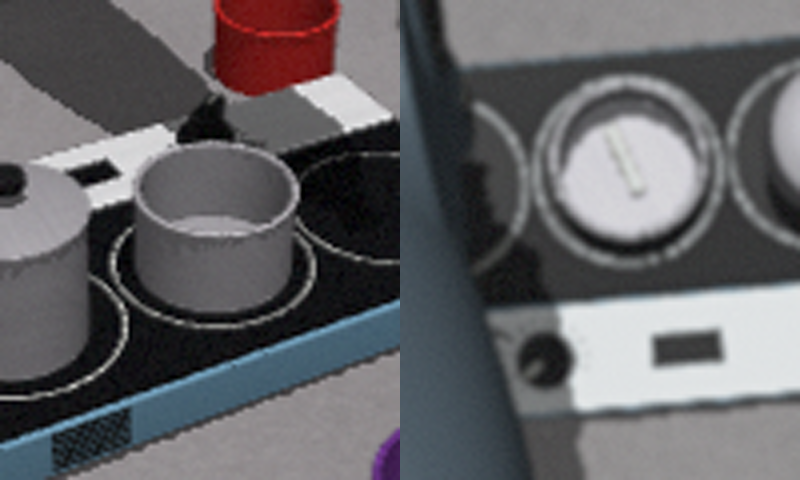

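The pot stands inside the middle ring with a margin all round (top crop pot (628,170), ring (630,170)), and the bar is in it. Next is the knob.

```bash
python3 -m pendant '18 43.7 0 0 0 0;18 43.7 0 0 0 0;18 43.7 0 0 0 0;0 0 0 0 0 -10;0 0 0 0 0 -10' -0.1 >/dev/null
python3 -m pendant '0 0 20 0 0 -10;0 0 20 0 0 -9.3;0 0 0 0 0 0;0 0 0 0 0 0'
python3 -c "
from h import *
to(.4755,.0545,.064,-48.2)"
```

```text
time: 18.85
eef_pos: [0.4728, 0.052, 0.1594]
tool_rot: [2.865, -1.287, -0.0]
contact_force: [-0.1, 0.2, -0.3]
finger_gap: 0.55
grasp_force: 0.0
t 18.85 pos [0.4728 0.052  0.1594] yaw -48.4 tilt [-0. -0. -1.] gap 0.55 F [-0.1  0.2 -0.3] g 0.0
tool shift mm [-0.1 -3.7 95.4] turn z deg -0.2
```

```bash
python3 -m pendant '0 -3.7 30 0 0 0;0 0 30 0 0 0;0 0 25 0 0 0;0 0 10 0 0 0;0 0 0 0 0 0'; python3 -m pendant '0 0 0 0 0 0;0 0 0 0 0 0;0 0 0 0 0 0;0 0 0 0 0 0;0 0 0 0 0 0' 1 30
python3 -c "
from h import *
to(.4755,.0545,.064,-120.3); print(robot.get_obs()['moment'],robot.get_obs()['q'][5])"
```

```text
time: 19.48
eef_pos: [0.4758, 0.0543, 0.0647]
tool_rot: [2.867, -1.284, 0.0]
contact_force: [-0.5, 0.5, -0.3]
finger_gap: 0.547
grasp_force: 0.0
time: 20.1
eef_pos: [0.4752, 0.0531, 0.0655]
tool_rot: [2.865, -1.283, 0.002]
contact_force: [-5.4, -7.2, 10.4]
finger_gap: 0.119
grasp_force: 30.8
t 20.1 pos [0.4752 0.0531 0.0655] yaw -48.3 tilt [ 0.    -0.003 -1.   ] gap 0.119 F [-5.4 -7.2 10.4] g 30.8
tool shift mm [-0.8 -1.2  1.5] turn z deg 72.0
[-1.39138905  1.0632029  -0.00809462] -2.1863541015785506
```

```bash
python3 -m pendant '0 1.6 -1.2 0 0 0;0 0 0 0 0 10;0 0 0 0 0 10;0 0 0 0 0 10;0 0 0 0 0 10' >/dev/null;  python3 -m pendant '0 0 0 0 0 10;0 0 0 0 0 10;0 0 0 0 0 10;0 0 0 0 0 2;0 0 0 0 0 0'
python3 -c "
from h import *
to(.4755,.0545,.064,-120.3); print(robot.get_obs()['moment'])"
```

```text
time: 21.35
eef_pos: [0.4727, 0.0527, 0.0656]
tool_rot: [1.563, -2.722, -0.001]
contact_force: [-5.3, -3.6, 1.1]
finger_gap: 0.117
grasp_force: 32.0
t 21.35 pos [0.4727 0.0527 0.0656] yaw -120.3 tilt [-0.003 -0.001 -1.   ] gap 0.117 F [-5.3 -3.6  1.1] g 32.0
tool shift mm [-2.9 -1.5  1.6] turn z deg 0.0
[-0.65936496  1.20130347 -0.00880043]
```

```bash
python3 -m pendant '0 0 0 0 0 0;0 0 0 0 0 0;0 0 0 0 0 0;0 0 -15 0 0 0;0 0 -40 0 0 0' -0.1 >/dev/null
python3 -m pendant '0 0 -55 0 0 0;0 0 -55 0 0 0;0 0 -20 0 0 0;0 0 0 0 0 0'
python3 -c "
from h import *
to(.36,-.28,.25)"
```

```text
time: 22.48
eef_pos: [0.4754, 0.0534, 0.2522]
tool_rot: [-1.565, 2.721, -0.003]
contact_force: [0.6, 0.4, 0.0]
finger_gap: 0.55
grasp_force: 0.0
t 22.48 pos [0.4754 0.0534 0.2522] yaw -120.2 tilt [ 0.004  0.    -1.   ] gap 0.55 F [0.6 0.4 0. ] g 0.0
tool shift mm [346.3 -67.9   1.7] turn z deg None
```

```bash
python3 -m pendant '43 -8.5 0 0 0 0;43 -8.5 0 0 0 0;43 -8.5 0 0 0 0;43 -8.5 0 0 0 0;43 -8.5 0 0 0 0' >/dev/null
python3 -m pendant '43 -8.5 0 0 0 0;43 -8.5 0 0 0 0;43 -8.5 0 0 0 0;0 0 0 0 0 0'
python3 - <<'E'
from h import *
np.set_printoptions(precision=4,suppress=True)
for n in("top","scene"):
    c=cam(n); cv2.imwrite(f"pics/{n}f.png",c["frame"])
    for k,z in(("knob_grip",.07),("speed_mark",.05),("pot",.05),("stir_ring",.05),("covered_pot",.05),("micrometer",0)):
        for d in robot.place_of(n,k)[:2]: print(n,k,round(d["conf"],2),at(c,d["point"],z))
f=cv2.imread("pics/topf.png"); s=cv2.imread("pics/scenef.png")
a=cv2.resize(f[160:265,230:310],None,fx=5,fy=5,interpolation=cv2.INTER_CUBIC)
b=cv2.resize(s[165:270,230:310],None,fx=5,fy=5,interpolation=cv2.INTER_CUBIC)
cv2.imwrite("pics/k1.png",np.hstack([a,b]))
E
```

```text
time: 23.6
eef_pos: [0.3589, -0.28, 0.2491]
tool_rot: [1.56, -2.725, -0.002]
contact_force: [0.2, 0.1, 0.6]
finger_gap: 0.551
grasp_force: 0.0
top knob_grip 0.49 [0.4649 0.0523 0.07  ]
top speed_mark 0.56 [0.497  0.0858 0.05  ]
top pot 0.82 [0.3394 0.1701 0.05  ]
top pot 0.72 [0.8254 0.0403 0.05  ]
top covered_pot 0.62 [ 0.6215 -0.1547  0.05  ]
top micrometer 0.82 [ 0.4752 -0.3874  0.    ]
top micrometer 0.38 [0.5182 0.3647 0.    ]
scene knob_grip 0.52 [0.4869 0.0459 0.07  ]
scene speed_mark 0.8 [0.4963 0.0812 0.05  ]
scene pot 0.94 [ 0.6093 -0.001   0.05  ]
scene pot 0.86 [0.8806 0.0075 0.05  ]
scene covered_pot 0.94 [ 0.6312 -0.1441  0.05  ]
scene micrometer 0.97 [ 0.4748 -0.4011  0.    ]
```

View pics/k1.png

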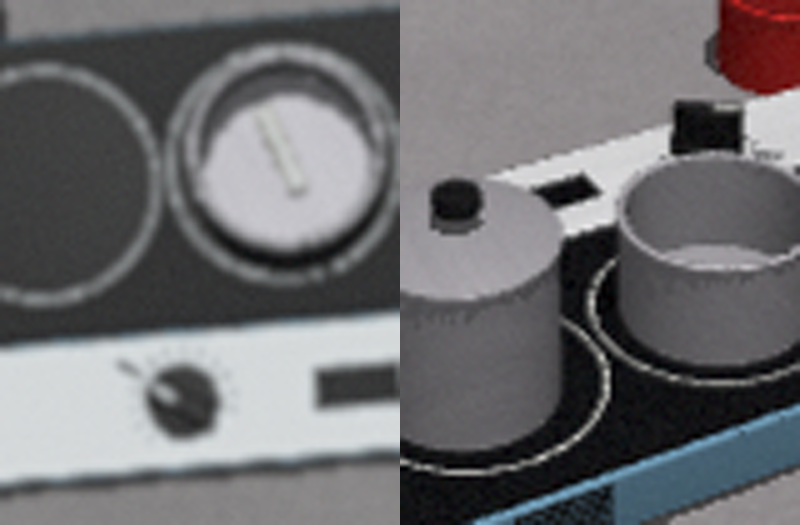

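The pot is in the ring with the bar inside. The pointer line, (175,402) to (155,385), runs close to the long mark, (117,360) to (140,374). I quantify the angle from the pixels.

```bash
python3 - <<'E'
from h import *
np.set_printoptions(precision=4,suppress=True)
c=cam("top"); U=10; x0,y0=248,226
def ang(d): return np.degrees(np.arctan2(d[1],d[0]))
def pca(w,z):
    ys,xs=np.nonzero(w>0); wt=w[ys,xs]; P=np.array([at(c,((x+.5)/U-.5+x0,(y+.5)/U-.5+y0),z)[:2] for x,y in zip(xs,ys)])
    m=np.average(P,axis=0,weights=wt); C=np.cov((P-m).T,aweights=wt); e,v=np.linalg.eigh(C); d=v[:,1]; d=d*np.sign(d[1]); return m,ang(d),np.sqrt(e)
for fr in(cv2.imread("pics/topf.png"),cv2.imread("pics/top0.png")):
    g=cv2.resize(cv2.cvtColor(fr[y0:y0+28,x0:x0+34],cv2.COLOR_BGR2GRAY),None,fx=U,fy=U,interpolation=cv2.INTER_CUBIC).astype(float)
    bg=np.percentile(g,85); k,l,st,ce=cv2.connectedComponentsWithStats((g<bg-50).astype(np.uint8))
    for i in range(1,k):
        if 60<st[i,4]: 
            m,a,e=pca(((l==i)*(bg-g)).clip(0),.055 if st[i,4]>2000 else .05); print(st[i,4],m,"ang",a.round(1),e)
            if st[i,4]>2000: K=m; L=(l==i)
            elif e[0]<.002 and e[1]>.002: print("  dir from knob",ang(m-K) if 'K' in dir() else '',m)
    hull=np.zeros(g.shape,np.uint8); cv2.fillPoly(hull,[cv2.convexHull(np.argwhere(cv2.erode(L.astype(np.uint8),np.ones((5,5))))[:,::-1].astype(np.int32))],1)
    hull=cv2.erode(hull,np.ones((35,35)))
    dk=np.median(g[L]); w=np.where(hull>0,(g-dk-25).clip(0),0); m,a,e=pca(w,.08); print("knob",K,"pointer centroid",m,"ang",a.round(1),"dir",ang(m-at(c,proj(c,(*K,.055)),.055)[:2]).round(1),e)
E
```

```text
4055 [0.5109 0.0818] ang 91.9 [0.0015 0.0175]
19397 [0.4732 0.0533] ang 20.2 [0.0099 0.0104]
435 [0.492  0.0844] ang 61.7 [0.001  0.0026]
  dir from knob 58.90108214730224 [0.492  0.0844]
2890 [0.4384 0.0324] ang 92.0 [0.0013 0.0156]Traceback (most recent call last):
  File "<stdin>", line 18, in <module>
  File "<stdin>", line 7, in pca
    raise ZeroDivisionError(
        "Weights sum to zero, can't be normalized")
ZeroDivisionError: Weights sum to zero, can't be normalized
```

```bash
python3 - <<'E'
from h import *
np.set_printoptions(precision=4,suppress=True)
c=cam("top"); U=10; x0,y0=248,226
pk=proj(c,(.4738,.0535,.08)); print("knob top px",pk)
for fr in(cv2.imread("pics/topf.png"),cv2.imread("pics/top0.png")):
    g=cv2.resize(cv2.cvtColor(fr[y0:y0+28,x0:x0+34],cv2.COLOR_BGR2GRAY),None,fx=U,fy=U,interpolation=cv2.INTER_CUBIC).astype(float)
    yy,xx=np.mgrid[:g.shape[0],:g.shape[1]]; rr=np.hypot((xx+.5)/U-.5+x0-pk[0],(yy+.5)/U-.5+y0-pk[1])
    for R0 in(4.5,5.5,6.2):
        for th in(25,40):
            m=rr<R0; w=np.where(m,(g-np.percentile(g[m],30)-th).clip(0),0); k,l,st,_=cv2.connectedComponentsWithStats((w>0).astype(np.uint8)); i=1+np.argmax(st[1:,4]); w=w*(l==i)
            X,Y=np.average(xx,weights=w),np.average(yy,weights=w); C=np.cov(np.array([xx[w>0]-X,yy[w>0]-Y]),aweights=w[w>0]); e,v=np.linalg.eigh(C); d=v[:,1]; d=d*-np.sign(d[0])
            px=(X+.5)/U-.5+x0-pk[0],(Y+.5)/U-.5+y0-pk[1]
            print(R0,th,"axis",np.degrees(np.arctan2(-d[0],-d[1])).round(1),"from centre",np.degrees(np.arctan2(-px[0],-px[1])).round(1),np.sqrt(e)/U)
E
```

```text
knob top px [265.757  240.0678]
4.5 25 axis 53.3 from centre 59.6 [0.7824 0.8931]
4.5 40 axis 52.5 from centre 59.7 [0.6871 0.8206]
5.5 25 axis 56.6 from centre 59.4 [0.7935 1.1406]
5.5 40 axis 56.2 from centre 59.4 [0.6949 1.066 ]
6.2 25 axis 57.2 from centre 59.3 [0.7991 1.3137]
6.2 40 axis 56.9 from centre 59.3 [0.6936 1.2318]
4.5 25 axis 138.7 from centre 122.2 [0.7926 1.0136]
4.5 40 axis 136.5 from centre 122.7 [0.693  0.9281]
5.5 25 axis 133.6 from centre 123.4 [0.7972 1.2675]
5.5 40 axis 132.8 from centre 123.8 [0.6931 1.1845]
6.2 25 axis 130.4 from centre 123.4 [0.8565 1.447 ]
6.2 40 axis 130.8 from centre 124.1 [0.6902 1.3608]
```

```bash
python3 -c "
from workcell import robot
print(robot.hand_in())"
```

```text
the job is handed in; nothing more can be done
None
```

The job is handed in: the longest stir bar is in the steel pot, the pot was slid inside the stirring ring, and the knob was turned clockwise to within about 2° of the long mark by camera. The robot ended clear of everything, about 24 s into the 67 s allowed.

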